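# Load the tape dispenser's spindle

### The job

Lock the tape roll into the bench dispenser: take the spindle that is long enough for both cheeks and thread it level through the hole in one cheek, the core of the roll and the hole in the other cheek, until its handle is up against the cheek. Let go of it there, leave the roll standing in its cradle, and leave the short spindle lying where it is.

Things in the scene. Friction and masses are not known exactly. Their poses are not given: they have to be found in the camera images.
- dispenser: Fixed tape dispenser: white base 120 x 136 x 8 mm, two upright steel cheeks 64 mm wide (x), 6 mm thick, top 86 mm above the table, each with a round 26 mm hole, centre 60 mm up. Outer cheek faces at y = -56 and +56 mm, inner at -50 and +50. Origin: centre of the underside; y runs level through both holes, z up. The spindles lie on its -y side, rods pointing to its +y within 35 degrees.
- long_spindle: Long spindle lying on the table, 0.1 kg: flat grey handle 34 mm wide (x), 80 long (y), 16 high, and a round 12 mm steel rod standing 132 mm out of its +y end, tip tapered. Origin: on the rod's axis at the handle's middle, 8 mm above the table; rod along +y, shoulder at y = 40 mm, tip at 172 mm. The handle is wider than the holes: it stops at the cheek. Grasp across the 34 mm.
- short_spindle: Short spindle, to be left alone: same handle, but the rod stands out only 70 mm, too short for both cheeks. Origin and axes as for the long one. Which of the two lies nearer the robot varies.
- roll: The loose tape roll: outer diameter 96 mm, 25 mm thick, round open core 44 mm across. It stands upright in the cradle midway between the cheeks, its core in line with the two holes. Origin: centre of the core, 59 mm above the table; the core's axis is its own y. Top of the roll 107 mm above the table.
Things that resemble listed ones, but are neither listed nor needed, are in the scene too. There is more than one size of the roll; the one meant has the size given above.

How it is judged:
By the outcome, as a careful person would: the job done as asked, in the order asked, and still so for the second after the job is handed in, with the robot touching nothing.
It also fails if it takes over 43 s, if anything falls off the work surface, if the arm or the gripper's body presses on something with over 40 N, if the wrist force passes 120 N, or if a joint passes its speed limit or range.

### The arm

A 6-joint arm with a two-finger parallel gripper is mounted at the origin on a cart in front of the work surface, level with it; the furniture and walls round the work are solid. World frame = base frame: x ahead of the robot, y to its left, z up, the work surface at z = 0. Lengths are in m, angles in rad, forces in N, time in s.
With the tool pointing down it reaches from about 0.375 to 0.975 m from the base axis. Payload 3.8 kg.
Tool frame: the origin (TCP) lies midway between the tips of the shut fingers; the grasp point (between the pads) lies 19 mm behind it; z points along the fingers, y is the line along which they close (so a half turn about z gives the same grasp; the last joint's range is limited). The gripper opens to 85 mm and grips with 20 to 120 N. Pads are 22 mm wide; open, the fingers measure 114 mm over their backs; the gripper's body (76 mm by 85 mm) begins 54 mm behind the grasp point. The pads swing forward as they close: fully open they stand 13 mm farther back than shut.
Start: joints at [1.299, 0.264, 1.604, -0, 1.274, -0.037], TCP at [0.157, 0.656, 0.193] pointing down, gripper open.
Joint ranges: [-2.63, 2.63], [-0.94, 2.18], [0.31, 2.57], [-1.31, 4.45], [0, 2.66], [-2.55, 2.55]. Speed limits (rad/s): [2.57, 2.57, 3.14, 3.14, 3.14, 3.14].

### API

Orientations are given as a rotation vector (axis times angle).
In Python, from workcell import status, read_camera, workorder, masks_of gives the robot as it stands.
- The arm moves only by the tool drive_tool, never from a script. Its argument "rows" is a list of rows, each a list of 7 numbers: the turn, a rotation vector about the tool's x, y, z in degrees, then the shift along the tool's x, y, z in m, then the opening, from 0 (shut) to 1 (fully open). In form: [[ax, ay, az, tx, ty, tz, claw], ...]. A call has 1 to 8 rows; each row shifts and turns the commanded pose from where the row before left it, along the tool's axes as they then stand; what a row does not reach is not made up. A row lasts 1/12 s, in which the tool goes at most 41.7 mm and 7.16 degrees, less where a joint would pass 70% of its speed; a pose out of reach is approached as far as the arm can. A call is refused whole if a number of a shift passes 0.0417 or a number of a turn 7.16, either way. A call with a gripper value outside its range is refused whole. The fingers move at their own pace and stop on an object; "force" is the grip in N (left out, the last holds). Time passes only in rows, so rows that do not move let the fingers close. It gives the time, the measured TCP pose, the force, the opening and the grip force at its end, in the units of the state.
- status.read_state(): the state, without advancing time (a new reading comes with each control period).
- read_camera(name): name is "scene" or "top" or "wrist"; returns a dict with "color" (400x640x3 uint8, red, green, blue), "intrinsics" (3x3 intrinsics, pixels), "world_from_camera" (4x4, takes a point from camera to world coordinates); the wrist camera has in their place "mount" (4x4, takes a point from camera to tool coordinates, whose origin is the TCP and whose axes are the flange's). Camera axes: x right, y up, looking along -z (the intrinsics and any distortion apply to the point x, -y, -z); pixel columns grow to the right and rows downward; lengths in m; the calibration is good to about 2 mm. The wrist camera is an equidistant fisheye: a pixel r from the principal point sees the ray r / f radians off the axis. A picture is of the moment at which its call begins: read the wrist's pose just before it. There is no depth.
- workorder.finish_job(): hands the job in; it is judged then, once.
Trained networks look in a picture, given as the dict that the camera call returned (one of the last four; its "shot" number tells which), for a name from the list of things; names that differ only in an ending like _2 or _b are one class to them, and where a whole thing is asked for, a point or a joint stands for the part that bears it (a point fixed in the world has none). Each returns a list of dicts, best first, with "score" (0 to 1); they miss things now and then, are a little off and sometimes report something else, mostly with a low value. They report only what shows in the picture. A call takes as long as a camera call. They do not tell look-alikes from the thing itself.
- masks_of(picture, name): "mask" (400x640 bool, what is visible of it) and "bbox" ([left, top, right, bottom] in pixels, round what is visible of it).
The state is a dict: "time": time; "q": joint angles; "joint_vel": joint speeds; "joint_torque": joint torques, N m; "tool_pos": TCP position; "tcp_rot": TCP orientation; "wrist_force": force on the tool from outside, world axes, zero at the start; "torque": the same for the moment, N m; "width": opening from 0.0 (shut) to 1.0 (fully open); "grip_force": force on a finger pad.
Only numpy, scipy, OpenCV 4.12 (cv2) and the standard library are available. Lean on these libraries where they do the work, as an engineer would, in place of code of your own. Each camera call takes 0.05 s, during which the arm holds its last target. There are 200 camera calls.

## Working session

There is one attempt and no reset: what is moved stays moved. The work goes in short steps, Python scripts to look and compute and a tool call to move; the robot and the scene stay as the last step left them, time stands still between calls to the robot, and variables do not carry over. Pictures are saved under pics/ and viewed, at most 10 in all, crops included, and the job is handed in when it is done.

Besides the shell and the picture viewer there is one more tool, called after ">>>" by a JSON object that holds its "name" and its "arguments". drive_tool: Moves the arm, as the interface text tells. Its arguments: {"type":"object","properties":{"rows":{"type":"array"},"force":{"type":"number"}},"required":["rows"]}

```bash
mkdir -p pics; ls
python3 - <<'E'
from workcell import status, read_camera, masks_of
import cv2,numpy as np,pickle
print(status.read_state())
out={}
for n in ["scene","top"]:
    p=read_camera(n); cv2.imwrite(f"pics/{n}0.png",p["color"][:,:,::-1]); 
    print(n,p["intrinsics"].tolist(),p["world_from_camera"].round(4).tolist(),[k for k in p])
    d={}
    for o in ["long_spindle","short_spindle","roll","dispenser"]:
        d[o]=masks_of(p,o)
        for r in d[o]: print(n,o,round(r["score"],2),r["bbox"],int(r["mask"].sum()))
    out[n]=(p,d)
pickle.dump(out,open("d0.pkl","wb"))
E
```

```text
pics
{'time': 0.0, 'q': array([ 1.29909326e+00,  2.64763042e-01,  1.60538021e+00,  2.59921774e-05,
        1.27369573e+00, -3.69296173e-02]), 'joint_vel': array([ 0.00175253,  0.00030643,  0.00085716,  0.00085044, -0.00085798,
       -0.000933  ]), 'joint_torque': array([-2.47598211e-03, -5.15112376e+01, -3.67304564e+01, -2.54414554e-04,
        1.31766958e-02, -4.30541746e-06]), 'tool_pos': array([0.1568127 , 0.65569202, 0.1921521 ]), 'tcp_rot': array([-0.36790328, -3.11960189,  0.00348018]), 'wrist_force': array([ 0.10044711, -0.18502771,  0.17205314]), 'torque': array([-0.02564363, -0.00891893,  0.00424132]), 'grip_force': 0.0, 'width': 1.00075163770564}
scene [[503.66555155472304, 0.0, 314.7264854781254], [0.0, 503.66555155472304, 201.83728290510976], [0.0, 0.0, 1.0]] [[0.4231, 0.6614, -0.6193, -0.0673], [-0.906, 0.3024, -0.2961, -0.3323], [-0.0086, 0.6864, 0.7272, 0.741], [0.0, 0.0, 0.0, 1.0]] ['color', 'intrinsics', 'world_from_camera', 'shot']
scene long_spindle 0.77 [318.4, 243.2, 429.9, 302.4] 1444
scene short_spindle 0.93 [362.1, 184.0, 435.3, 208.8] 893
scene roll 0.79 [214.4, 135.7, 258.3, 184.4] 1392
scene roll 0.6 [190.5, 206.7, 212.9, 243.7] 319
scene dispenser 0.86 [197.5, 133.6, 284.9, 209.9] 2607
top [[515.1856757511865, 0.0, 315.51589339319], [0.0, 515.1856757511865, 202.64388405786232], [0.0, 0.0, 1.0]] [[0.0275, 0.9908, -0.1327, 0.4074], [-0.9996, 0.0283, 0.0043, -0.0298], [0.0081, 0.1325, 0.9911, 1.1036], [0.0, 0.0, 0.0, 1.0]] ['color', 'intrinsics', 'world_from_camera', 'shot']
top long_spindle 0.86 [341.4, 246.4, 438.7, 269.4] 948
top short_spindle 0.72 [352.3, 153.3, 418.6, 170.6] 753
top roll 0.94 [220.9, 261.7, 247.0, 288.6] 307
top roll 0.77 [221.0, 172.8, 246.7, 221.1] 798
top dispenser 0.64 [199.2, 170.0, 275.3, 234.0] 2837
```

View pics/scene0.png

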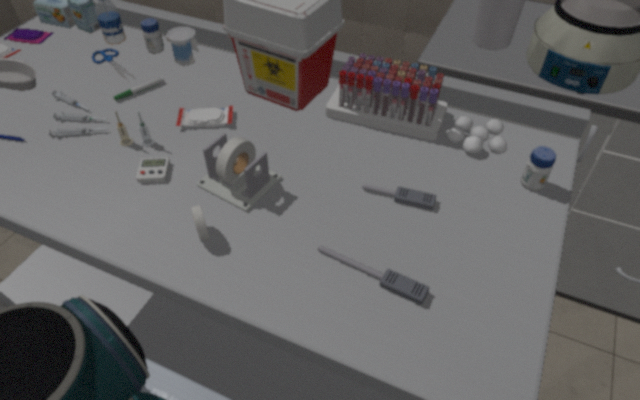

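View pics/top0.png

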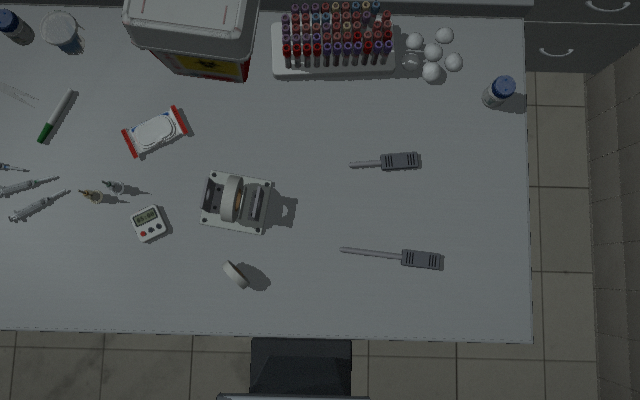

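The scene view shows the dispenser with the standing roll at about (240,170). The long spindle lies at (375,273) and the short one at (400,196); a smaller look-alike roll is at (200,225). The top view agrees: dispenser (236,203), long spindle nearer the robot at (390,258), decoy roll (234,274). Next I fit models to the masks.

```bash
cat > h.py <<'E'
import numpy as np,cv2
from scipy.optimize import minimize
def proj(p,X):
    T=np.linalg.inv(p["world_from_camera"]); c=X@T[:3,:3].T+T[:3,3]; K=p["intrinsics"]
    u=np.stack([c[:,0]/-c[:,2],-c[:,1]/-c[:,2]],1)
    return u*[K[0,0],K[1,1]]+[K[0,2],K[1,2]]
def ray(p,uv,z):
    K=p["intrinsics"];W=p["world_from_camera"]
    d=W[:3,:3]@np.array([(uv[0]-K[0,2])/K[0,0],-(uv[1]-K[1,2])/K[1,1],-1])
    o=W[:3,3]; return o+d*(z-o[2])/d[2]
def box(x,y,z): return np.array([[a,b,c] for a in x for b in y for c in z])
def cyl(r,y0,y1,zc): 
    t=np.linspace(0,2*np.pi,40); return np.concatenate([np.stack([r*np.cos(t),0*t+y,zc+r*np.sin(t)],1) for y in(y0,y1)])
def spindle(L): return [box((-.017,.017),(-.04,.04),(0,.016)),np.concatenate([cyl(.006,.04,.034+L,.008),cyl(.003,.04,.04+L,.008)])]
DISP=[box((-.06,.06),(-.068,.068),(0,.008)),box((-.032,.032),(-.056,-.05),(0,.086)),box((-.032,.032),(.05,.056),(0,.086)),cyl(.048,-.0125,.0125,.059)]
def place(parts,v):
    c,s=np.cos(v[2]),np.sin(v[2]);R=np.array([[c,-s,0],[s,c,0],[0,0,1]])
    return [q@R.T+[v[0],v[1],0] for q in parts]
S=4
def render(p,parts):
    m=np.zeros((400*S,640*S),np.uint8)
    for q in parts: cv2.fillConvexPoly(m,cv2.convexHull(np.round(((proj(p,q)+.5)*S-.5)).astype(np.int32)),1)
    return cv2.resize(m.astype(np.float32),(640,400),interpolation=cv2.INTER_AREA)
def fit(views,parts,v0):
    def f(v):
        t=0
        for p,m in views:
            r=render(p,place(parts,v)); t+=np.abs(r-m).sum()/m.sum()
        return t
    best=min((minimize(f,np.array(v0)+[0,0,d],method="Nelder-Mead",options=dict(initial_simplex=np.array(v0)+[0,0,d]+np.array([[0,0,0],[.015,0,0],[0,.015,0],[0,0,.15]]),xatol=1e-4,fatol=1e-4)) for d in(-.3,0,.3)),key=lambda r:r.fun)
    return best.x,best.fun
E
python3 - <<'E'
import pickle; from h import *
o=pickle.load(open("d0.pkl","rb")); P={n:o[n][0] for n in o}
M={n:{k:[r["mask"] for r in o[n][1][k]] for k in o[n][1]} for n in o}
ri={"scene":0,"top":1}
t=P["top"]
print("seed",ray(t,(236,203),0),ray(t,(422,258),.01),ray(t,(400,161),.01))
for nm,parts,uv in [("long_spindle",spindle(.132),(422,259)),("short_spindle",spindle(.07),(400,161)),("dispenser",DISP,(236,203))]:
    for cams in (["scene"],["top"],["scene","top"]):
        views=[]
        for n in cams:
            m=M[n][nm][0]
            if nm=="dispenser": m=m|M[n]["roll"][ri[n]]
            views.append((P[n],m.astype(np.float32)))
        s=ray(t,uv,.008 if nm!="dispenser" else .0)
        x,fv=fit(views,parts,[s[0],s[1],0]); print(nm,cams,x.round(4),round(np.degrees(x[2]),1),round(fv,3))
# overlay
E
python3 - <<'E'
import cv2,numpy as np
a=cv2.imread("pics/scene0.png")[120:225,180:300];b=cv2.imread("pics/top0.png")[155:245,185:305]
f=lambda i:cv2.convertScaleAbs(cv2.resize(i,None,fx=3.3,fy=3.3,interpolation=cv2.INTER_CUBIC),alpha=1.6)
a,b=f(a),f(b);b=cv2.copyMakeBorder(b,0,a.shape[0]-b.shape[0],0,0,0)
cv2.imwrite("pics/crop1.png",np.hstack([a,b]))
E
```

```text
seed [0.54951014 0.13690701 0.        ] [ 0.44220676 -0.26295078  0.01      ] [ 0.65013041 -0.21518333  0.01      ]
long_spindle ['scene'] [ 0.4404 -0.2568 -0.0887] -5.1 0.101
long_spindle ['top'] [ 0.4404 -0.2582 -0.0982] -5.6 0.088
long_spindle ['scene', 'top'] [ 0.4407 -0.258  -0.0909] -5.2 0.21
short_spindle ['scene'] [ 0.6515 -0.2118  0.1058] 6.1 0.096
short_spindle ['top'] [ 0.6514 -0.2119  0.1138] 6.5 0.108
short_spindle ['scene', 'top'] [ 0.6515 -0.2124  0.1109] 6.4 0.206
dispenser ['scene'] [ 0.5531  0.1403 -0.1614] -9.2 0.05
dispenser ['top'] [ 0.5511  0.1376 -0.1508] -8.6 0.038
dispenser ['scene', 'top'] [ 0.5514  0.1385 -0.1534] -8.8 0.107
```

View pics/crop1.png

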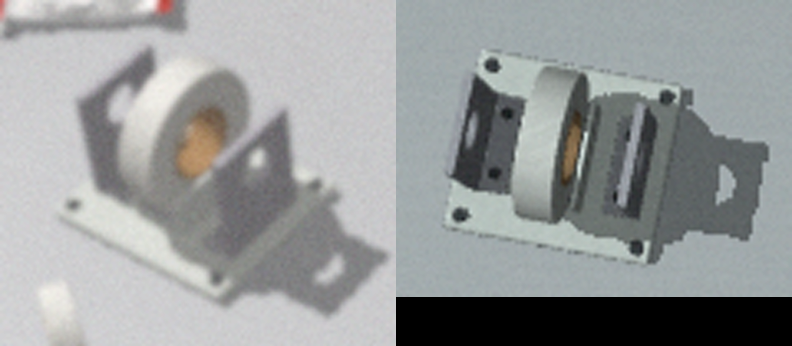

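>>> {"name": "drive_tool", "arguments": {"rows": [[0,0,6.8,0,0,0,1],[0,0,6.8,0,0,0,1],[0,0,6.8,0,0,0,1],[0,0,6.8,0,0,0,1],[0,0,6.8,0,0,0,1],[0,0,6.8,0,0,0,1],[0,0,6.8,0,0,0,1],[0,0,6.8,0,0,0,1]]}}

```text
time: 1.17
tool_pos: [0.157, 0.6565, 0.1935]
tcp_rot: [-1.761, -2.602, -0.0]
wrist_force: [-0.3, -0.1, -0.0]
width: 0.998
grip_force: 0.0
```

>>> {"name": "drive_tool", "arguments": {"rows": [[0,0,6.8,0,0,0,0.8],[0,0,6.8,0,0,0,0.8],[0,0,6.8,0,0,0,0.8],[0,0,6.8,0,0,0,0.8],[0,0,0,0,0,0,0.8]]}}

```text
time: 1.58
tool_pos: [0.157, 0.6565, 0.1935]
tcp_rot: [-2.32, -2.118, -0.0]
wrist_force: [-0.9, -0.8, 0.1]
width: 0.801
grip_force: 0.0
```

```bash
cat > go.py <<'E'
import numpy as np,sys
from scipy.spatial.transform import Rotation as R
from workcell import status
def go(*targets,yaw=None):
    "print tool-frame shift to each world target in turn (orientation as measured) and turn for tool y at yaw"
    s=status.read_state(); M=R.from_rotvec(s["tcp_rot"]).as_matrix(); p=s["tool_pos"]
    print("t",round(s["time"],2),"pos",p.round(4),"F",s["wrist_force"].round(1),"w",round(s["width"],3),"g",round(s["grip_force"],1),"q",s["q"].round(2))
    y=M[:,1]; print("tool y yaw",round(np.degrees(np.arctan2(y[1],y[0])),2),"z",M[:,2].round(4),"y",y.round(4))
    if yaw is not None:
        Y=np.radians(yaw); G=np.array([[np.sin(Y),np.cos(Y),0],[-np.cos(Y),np.sin(Y),0],[0,0,-1.]]).T
        G=np.stack([np.cross([np.cos(Y),np.sin(Y),0],[0,0,-1]),[np.cos(Y),np.sin(Y),0],[0,0,-1]],1)
        print("turn deg",np.degrees(R.from_matrix(M.T@G).as_rotvec()).round(2)); M=G
    for t in targets:
        d=M.T@(np.array(t)-p); print("->",t,"shift",d.round(4),"rows",round(np.linalg.norm(d)/.04,1)); p=np.array(t)
E
python3 -c "
from go import *
go((.42,.30,.19),(.44,-.258,.19),(.4407,-.258,.1),(.4407,-.258,.002),yaw=-5.2)"
```

```text
t 1.58 pos [0.157  0.6565 0.1935] F [-0.9 -0.8  0.1] w 0.801 g 0.0 q [ 1.3   0.26  1.6  -0.    1.27  1.39]
tool y yaw -5.22 z [ 0.e+00  1.e-04 -1.e+00] y [ 0.9959 -0.091   0.    ]
turn deg [ 0.   -0.   -0.02]
-> (0.42, 0.3, 0.19) shift [-0.3312  0.2942  0.0035] rows 11.1
-> (0.44, -0.258, 0.19) shift [-0.5539  0.0705  0.    ] rows 14.0
-> (0.4407, -0.258, 0.1) shift [0.0001 0.0007 0.09  ] rows 2.3
-> (0.4407, -0.258, 0.002) shift [0.    0.    0.098] rows 2.4
```

>>> {"name": "drive_tool", "arguments": {"rows": [[0,0,0,-0.0276,0.0245,0,0.8],[0,0,0,-0.0276,0.0245,0,0.8],[0,0,0,-0.0276,0.0245,0,0.8],[0,0,0,-0.0276,0.0245,0,0.8],[0,0,0,-0.0276,0.0245,0,0.8],[0,0,0,-0.0276,0.0245,0,0.8],[0,0,0,-0.0276,0.0245,0,0.8],[0,0,0,-0.0276,0.0245,0,0.8]]}}

```text
time: 2.25
tool_pos: [0.3336, 0.4178, 0.1938]
tcp_rot: [2.313, 2.126, 0.001]
wrist_force: [-0.3, -0.1, -0.5]
width: 0.798
grip_force: 0.0
```

>>> {"name": "drive_tool", "arguments": {"rows": [[0,0,0,-0.0276,0.0245,0,0.8],[0,0,0,-0.0276,0.0245,0,0.8],[0,0,0,-0.0276,0.0245,0,0.8],[0,0,0,-0.0276,0.0245,0,0.8],[0,0,0,-0.037,0.0047,0,0.8],[0,0,0,-0.037,0.0047,0,0.8],[0,0,0,-0.037,0.0047,0,0.8],[0,0,0,-0.037,0.0047,0,0.8]]}}

```text
time: 2.92
tool_pos: [0.4263, 0.1499, 0.1937]
tcp_rot: [2.313, 2.126, 0.001]
wrist_force: [0.4, -0.4, -0.6]
width: 0.803
grip_force: 0.0
```

>>> {"name": "drive_tool", "arguments": {"rows": [[0,0,0,-0.037,0.0047,0,0.8],[0,0,0,-0.037,0.0047,0,0.8],[0,0,0,-0.037,0.0047,0,0.8],[0,0,0,-0.037,0.0047,0,0.8],[0,0,0,-0.037,0.0047,0,0.8],[0,0,0,-0.037,0.0047,0,0.8],[0,0,0,-0.037,0.0047,0,0.8],[0,0,0,-0.037,0.0047,0,0.8]]}}

```text
time: 3.58
tool_pos: [0.4376, -0.1485, 0.194]
tcp_rot: [2.313, 2.125, 0.001]
wrist_force: [0.7, -0.2, 0.1]
width: 0.797
grip_force: 0.0
```

>>> {"name": "drive_tool", "arguments": {"rows": [[0,0,0,-0.037,0.0047,0,0.8],[0,0,0,-0.037,0.0047,0,0.8],[0,0,0,-0.037,0.0047,0,0.8],[0,0,0,0,0,0.03,0.6],[0,0,0,0,0,0.03,0.6],[0,0,0,0,0,0,0.6],[0,0,0,0,0,0,0.6]]}}

```text
time: 4.17
tool_pos: [0.4403, -0.2574, 0.1318]
tcp_rot: [-2.312, -2.12, 0.002]
wrist_force: [0.3, -0.9, 0.0]
width: 0.597
grip_force: 0.0
```

```bash
python3 -c "
from go import *
from workcell import read_camera
import cv2
go((.4407,-.258,.1),(.4407,-.258,.002),yaw=-5.2)
p=read_camera('wrist');cv2.imwrite('pics/w1.png',p['color'][:,:,::-1]);print(p['intrinsics'],p['mount'].round(4))"
```

```text
t 4.17 pos [ 0.4403 -0.2574  0.1318] F [ 0.3 -0.9  0. ] w 0.597 g 0.0 q [-0.58  0.    2.02  0.    1.13 -0.49]
tool y yaw -4.95 z [-0.0041  0.0027 -1.    ] y [ 0.9963 -0.0863 -0.0043]
turn deg [-0.25 -0.13  0.25]
-> (0.4407, -0.258, 0.1) shift [-0.0005  0.0005  0.0318] rows 0.8
-> (0.4407, -0.258, 0.002) shift [0.    0.    0.098] rows 2.4
[[309.70691629   0.         318.88262913]
 [  0.         309.70691629 211.27110374]
 [  0.           0.           1.        ]] [[-1.500e-03  9.512e-01  3.085e-01  8.000e-02]
 [ 1.000e+00  1.100e-03  1.200e-03  4.000e-04]
 [ 8.000e-04  3.085e-01 -9.512e-01 -1.804e-01]
 [ 0.000e+00  0.000e+00  0.000e+00  1.000e+00]]
```

View pics/w1.png

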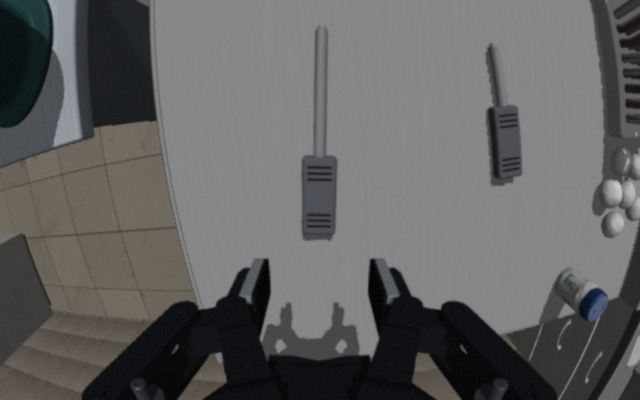

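The wrist view shows the long spindle centred between the fingers. Its handle spans about (303..336, 156..236) and its rod tip is at (321,27); the short one lies to the right at (505,140). I check this numerically.

```bash
cat >> go.py <<'E'
def wray(p,s,uv,z):
    K=p["intrinsics"];d=np.array([uv[0]-K[0,2],uv[1]-K[1,2]]);r=np.hypot(*d);th=r/K[0,0]
    c=np.array([d[0]/r*np.sin(th),-d[1]/r*np.sin(th),-np.cos(th)])
    T=np.eye(4);T[:3,:3]=R.from_rotvec(s["tcp_rot"]).as_matrix();T[:3,3]=s["tool_pos"];W=T@p["mount"]
    D=W[:3,:3]@c;o=W[:3,3];return o+D*(z-o[2])/D[2]
E
python3 -c "
from go import *
from workcell import read_camera,masks_of
s=status.read_state();p=read_camera('wrist')
for uv,z in [((303,157),.016),((336,157),.016),((304,234),.016),((335,234),.016),((321,26),.01),((319.5,155),.014)]: print(uv,wray(p,s,uv,z).round(4))
print([(r['score'],r['bbox']) for r in masks_of(p,'long_spindle')])
"
```

```text
(303, 157) [ 0.4299 -0.2184  0.016 ]
(336, 157) [ 0.4618 -0.2212  0.016 ]
(304, 234) [ 0.4228 -0.2981  0.016 ]
(335, 234) [ 0.4549 -0.3009  0.016 ]
(321, 26) [ 0.4587 -0.0899  0.01  ]
(319.5, 155) [ 0.446  -0.2181  0.014 ]
[(0.55, [298.1, 21.7, 331.0, 229.7])]
```

>>> {"name": "drive_tool", "arguments": {"rows": [[0,0,0,-0.0016,0.0018,0.032,0.6],[0,0,0,0,0,0.032,0.6],[0,0,0,0,0,0.032,0.6],[0,0,0,0,0,0.018,0.6],[0,0,0,0,0,0.008,0.6],[0,0,0,0,0,0,0.6]]}}

```text
time: 4.82
tool_pos: [0.4435, -0.2595, 0.011]
tcp_rot: [-2.315, -2.122, 0.001]
wrist_force: [-0.1, 0.5, 0.1]
width: 0.597
grip_force: 0.0
```

```bash
python3 -c "
from go import *
from workcell import read_camera
import cv2
go((.442,-.259,.002),yaw=-5.3)
p=read_camera('wrist');cv2.imwrite('pics/w2.png',p['color'][:,:,::-1])"
```

```text
t 4.82 pos [ 0.4435 -0.2595  0.011 ] F [-0.1  0.5  0.1] w 0.597 g 0.0 q [-0.58  0.15  2.11 -0.    0.88 -0.49]
tool y yaw -4.98 z [-1.2e-03  8.0e-04 -1.0e+00] y [ 0.9962 -0.0868 -0.0013]
turn deg [-0.07 -0.04  0.32]
-> (0.442, -0.259, 0.002) shift [ 0.0003 -0.0016  0.009 ] rows 0.2
```

View pics/w2.png

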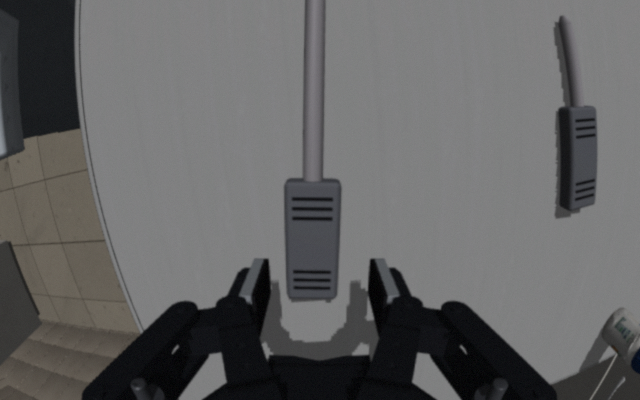

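The handle now spans about (286..340, 180..298), slightly left of the finger midline at column 318. The fingers are at rows 260–310. I check it in metres.

```bash
python3 -c "
from go import *
from workcell import read_camera
s=status.read_state();p=read_camera('wrist');print(s['tool_pos'])
for uv,z in [((286,180),.016),((340,180),.016),((289,298),.016),((337,298),.016),((315,20),.014)]: print(uv,wray(p,s,uv,z).round(4))
print('tip-left at 13mm?',wray(p,s,(262,260),.018),wray(p,s,(377,260),.018))
"
```

```text
[ 0.44462915 -0.26030172  0.01247133]
(286, 180) [ 0.4293 -0.2169  0.016 ]
(340, 180) [ 0.4608 -0.2198  0.016 ]
(289, 298) [ 0.421 -0.298  0.016]
(337, 298) [ 0.4536 -0.3007  0.016 ]
(315, 20) [ 0.4546 -0.1246  0.014 ]
tip-left at 13mm? [ 0.40777908 -0.26651313  0.018     ] [ 0.48094764 -0.27303562  0.018     ]
```

>>> {"name": "drive_tool", "arguments": {"rows": [[0,0,0.3,0.0005,-0.0025,0.005,0.6],[0,0,0,0,0,0.004,0.6],[0,0,0,0,0,0,0.6]]}}

```text
time: 5.17
tool_pos: [0.4415, -0.2596, 0.0029]
tcp_rot: [2.322, 2.115, 0.0]
wrist_force: [0.1, 0.1, -0.1]
width: 0.6
grip_force: 0.0
```

>>> {"name": "drive_tool", "arguments": {"rows": [[0,0,0,0,0,0,0.3],[0,0,0,0,0,0,0.2],[0,0,0,0,0,0,0.2],[0,0,0,0,0,0,0.2],[0,0,0,0,0,0,0.2],[0,0,0,0,0,0,0.2]], "force": 70}}

```text
time: 5.67
tool_pos: [0.4413, -0.2595, 0.0025]
tcp_rot: [2.323, 2.115, 0.0]
wrist_force: [0.2, 0.1, -0.2]
width: 0.203
grip_force: 0.0
```

```bash
python3 -c "
from go import *
go((.442,-.259,.002),yaw=-5.3);print(status.read_state()['torque'])"
```

```text
t 5.67 pos [ 0.4413 -0.2595  0.0025] F [ 0.2  0.1 -0.2] w 0.203 g 0.0 q [-0.58  0.16  2.12  0.    0.86 -0.49]
tool y yaw -5.35 z [ 1.e-04 -1.e-04 -1.e+00] y [ 9.956e-01 -9.330e-02  1.000e-04]
turn deg [ 0.01  0.   -0.05]
-> (0.442, -0.259, 0.002) shift [0.0005 0.0006 0.0005] rows 0.0
[-0.04085031  0.01809663  0.01173298]
```

```bash
python3 -c "
from go import *
from workcell import read_camera
import cv2
p=read_camera('wrist');a=p['color'][150:400,150:490,::-1];cv2.imwrite('pics/w3.png',cv2.convertScaleAbs(cv2.resize(a,None,fx=2,fy=2),alpha=1.8))"
```

```text
(no output)
```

View pics/w3.png

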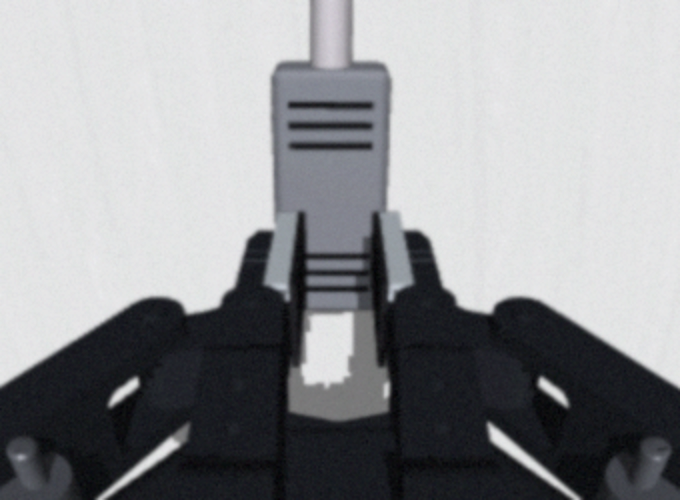

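The crop shows the fingers closed above the handle: the tips at crop (295,212) and (380,212) hide it. So the tips stand higher than I assumed. I reopen and go lower in small steps, watching the force.

>>> {"name": "drive_tool", "arguments": {"rows": [[0,0,0,0,0,0,0.55],[0,0,0,0,0,0,0.55],[0,0,0,0,0,0,0.55],[0,0,0,0,0,0,0.55],[0,0,0,0,0,0.003,0.55],[0,0,0,0,0,0.003,0.55],[0,0,0,0,0,0.002,0.55],[0,0,0,0,0,0,0.55]]}}

```text
time: 6.38
tool_pos: [0.4407, -0.259, -0.0063]
tcp_rot: [-2.322, -2.114, 0.001]
wrist_force: [-0.4, -0.5, -0.4]
width: 0.55
grip_force: 0.0
```

```bash
python3 -c "
from go import *
from workcell import read_camera
import cv2
go()
p=read_camera('scene');a=p['color'][170:345,260:500,::-1];b=cv2.convertScaleAbs(cv2.resize(a,None,fx=3.3,fy=3.3,interpolation=cv2.INTER_CUBIC),alpha=1.8);cv2.imwrite('pics/s4.png',b)"
```

```text
t 6.38 pos [ 0.4407 -0.259  -0.0063] F [-0.4 -0.5 -0.4] w 0.55 g 0.0 q [-0.58  0.17  2.12  0.    0.85 -0.49]
tool y yaw -5.35 z [-1.2e-03  8.0e-04 -1.0e+00] y [ 0.9956 -0.0933 -0.0013]
```

View pics/s4.png

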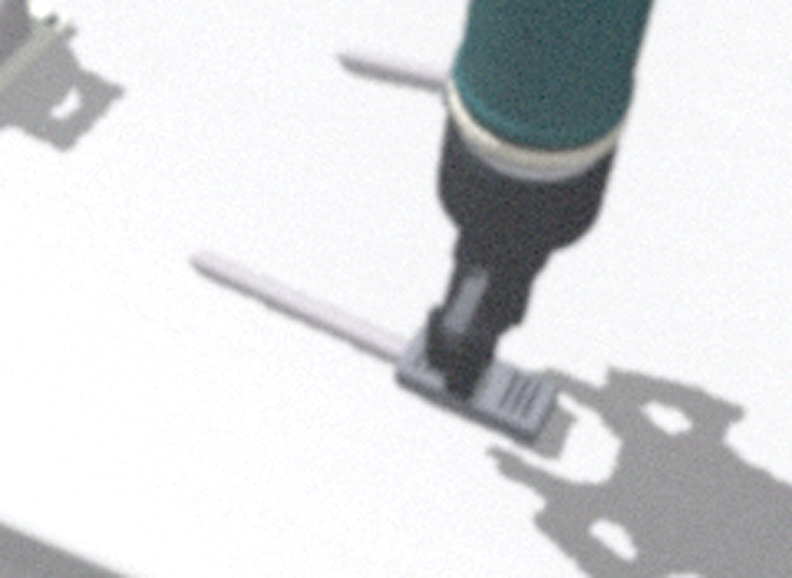

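The scene crop shows the near fingertip at crop (460,398), in front of the handle. Its shadow tip at (490,450) is separate, so the finger is still in the air. I compute its height.

```bash
python3 -c "
from h import *;import pickle
p=pickle.load(open('d0.pkl','rb'))['scene'][0]
for z in (0,.01,.02,.03,.04): print(z,ray(p,(399.4,290.6),z).round(4))"
```

```text
0 [ 0.4332 -0.2533  0.    ]
0.01 [ 0.4265 -0.2544  0.01  ]
0.02 [ 0.4197 -0.2555  0.02  ]
0.03 [ 0.4129 -0.2565  0.03  ]
0.04 [ 0.4062 -0.2576  0.04  ]
```

>>> {"name": "drive_tool", "arguments": {"rows": [[0,0,0,0,0,0.005,0.55],[0,0,0,0,0,0.004,0.55],[0,0,0,0,0,0.003,0.55],[0,0,0,0,0,0,0.55],[0,0,0,0,0,0,0.55]]}}

```text
time: 6.85
tool_pos: [0.4409, -0.2592, -0.018]
tcp_rot: [-2.322, -2.115, 0.0]
wrist_force: [-0.2, -1.2, 0.5]
width: 0.55
grip_force: 0.0
```

>>> {"name": "drive_tool", "arguments": {"rows": [[0,0,0,0,0,0,0.2],[0,0,0,0,0,0,0.2],[0,0,0,0,0,0,0.2],[0,0,0,0,0,0,0.2],[0,0,0,0,0,0,0.2]], "force": 30}}

```text
time: 7.27
tool_pos: [0.4414, -0.2595, -0.0174]
tcp_rot: [2.322, 2.115, 0.0]
wrist_force: [0.5, 0.3, 0.2]
width: 0.202
grip_force: 0.0
```

>>> {"name": "drive_tool", "arguments": {"rows": [[0,0,0,0,0,0,0.55],[0,0,0,0,0,0,0.55],[0,0,0,0,0,0,0.55],[0,0,0,0,0,0.003,0.55],[0,0,0,0,0,0.003,0.55],[0,0,0,0,0,0.002,0.55],[0,0,0,0,0,0.002,0.55],[0,0,0,0,0,0,0.55]]}}

```text
time: 7.93
tool_pos: [0.4407, -0.2591, -0.0282]
tcp_rot: [-2.322, -2.114, 0.0]
wrist_force: [0.1, -0.4, 0.9]
width: 0.553
grip_force: 0.0
```

>>> {"name": "drive_tool", "arguments": {"rows": [[0,0,0,0,0,0,0.2],[0,0,0,0,0,0,0.2],[0,0,0,0,0,0,0.2],[0,0,0,0,0,0,0.2],[0,0,0,0,0,0,0.2]]}}

```text
time: 8.35
tool_pos: [0.4411, -0.2593, -0.0275]
tcp_rot: [-2.323, -2.115, 0.0]
wrist_force: [-0.5, 1.3, 0.5]
width: 0.387
grip_force: 32.3
```

```bash
python3 -c "
from go import *
from workcell import read_camera
import cv2
go()
p=read_camera('wrist');a=p['color'][150:400,150:490,::-1];a=cv2.convertScaleAbs(a,alpha=1.8)
p=read_camera('scene');b=cv2.convertScaleAbs(cv2.resize(p['color'][240:320,350:450,::-1],None,fx=3.1,fy=3.1,interpolation=cv2.INTER_CUBIC),alpha=1.8)
b=b[:250];a=a[:b.shape[0]];cv2.imwrite('pics/s5.png',np.hstack([a,b[:a.shape[0]]]))"
```

```text
t 8.35 pos [ 0.4411 -0.2593 -0.0275] F [-0.5  1.3  0.5] w 0.387 g 32.3 q [-0.58  0.21  2.13  0.    0.8  -0.49]
tool y yaw -5.35 z [-2.e-04  2.e-04 -1.e+00] y [ 9.956e-01 -9.330e-02 -3.000e-04]
```

View pics/s5.png

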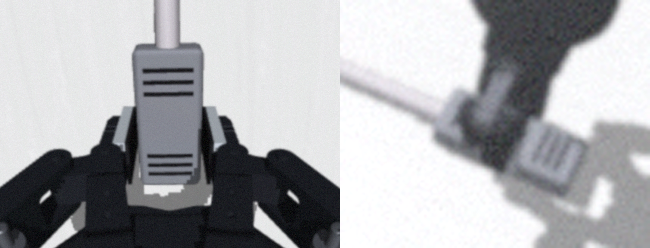

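It is gripped at 33 mm. The tips are between 6 and 16 mm up, so I reopen, go 4 mm deeper for a firmer hold, then grip harder.

>>> {"name": "drive_tool", "arguments": {"rows": [[0,0,0,0,0,0,0.5],[0,0,0,0,0,0,0.5],[0,0,0,0,0,0.002,0.5],[0,0,0,0,0,0.002,0.5],[0,0,0,0,0,0,0.5]]}}

```text
time: 8.87
tool_pos: [0.441, -0.2593, -0.032]
tcp_rot: [-2.322, -2.115, 0.0]
wrist_force: [-1.2, 0.8, -0.3]
width: 0.5
grip_force: 0.0
```

>>> {"name": "drive_tool", "arguments": {"rows": [[0,0,0,0,0,0,0.2],[0,0,0,0,0,0,0.2],[0,0,0,0,0,0,0.2],[0,0,0,0,0,0,0.2],[0,0,0,0,0,0,0.2]], "force": 80}}

```text
time: 9.28
tool_pos: [0.4411, -0.2593, -0.0315]
tcp_rot: [-2.323, -2.115, 0.0]
wrist_force: [-0.3, 0.2, 1.9]
width: 0.369
grip_force: 79.4
```

>>> {"name": "drive_tool", "arguments": {"rows": [[0,0,0,0,0,-0.013,0.2],[0,0,0,0,0,-0.013,0.2],[0,0,0,0,0,-0.013,0.2],[0,0,0,0,0,-0.013,0.2],[0,0,0,0,0,0,0.2],[0,0,0,0,0,0,0.2]]}}

```text
time: 9.78
tool_pos: [0.4421, -0.2599, 0.021]
tcp_rot: [2.321, 2.114, 0.001]
wrist_force: [-0.6, -0.0, -0.9]
width: 0.372
grip_force: 79.5
```

```bash
python3 -c "
from go import *
go()
s=np.sin(-.154);c=np.cos(.154)
D=lambda y:(.5514-s*y,.1385+c*y)
print(D(-.258),D(-.096))
"
```

```text
t 9.78 pos [ 0.4421 -0.2599  0.021 ] F [-0.6 -0.  -0.9] w 0.372 g 79.5 q [-0.58  0.13  2.11 -0.    0.9  -0.49]
tool y yaw -5.35 z [ 0.0019 -0.0013 -1.    ] y [ 0.9956 -0.0933  0.002 ]
(np.float64(0.5118248612303714), np.float64(-0.11644667754525578)) (np.float64(0.5366743669694405), np.float64(0.04363611998316065))
```

>>> {"name": "drive_tool", "arguments": {"rows": [[0,0,3.45,0,0,0,0.2],[0,0,0,0,0,0,0.2]]}}

```text
time: 9.95
tool_pos: [0.4405, -0.2589, 0.0193]
tcp_rot: [-2.386, -2.042, 0.001]
wrist_force: [0.4, 0.4, -1.1]
width: 0.372
grip_force: 79.5
```

```bash
python3 -c "
from go import *
go((.5118,-.1164,.0205),yaw=-8.8)
"
```

```text
t 9.95 pos [ 0.4405 -0.2589  0.0193] F [ 0.4  0.4 -1.1] w 0.372 g 79.5 q [-0.58  0.14  2.11 -0.    0.9  -0.42]
tool y yaw -8.89 z [-1.4e-03  9.0e-04 -1.0e+00] y [ 0.988  -0.1545 -0.0015]
turn deg [-0.09 -0.04 -0.09]
-> (0.5118, -0.1164, 0.0205) shift [ 0.1517  0.0487 -0.0012] rows 4.0
```

>>> {"name": "drive_tool", "arguments": {"rows": [[0,0,0,0.0253,0.0081,0,0.2],[0,0,0,0.0253,0.0081,0,0.2],[0,0,0,0.0253,0.0081,0,0.2],[0,0,0,0.0253,0.0081,0,0.2],[0,0,0,0.0253,0.0081,0,0.2],[0,0,0,0.0253,0.0081,0,0.2],[0,0,0,0,0,0,0.2],[0,0,0,0,0,0,0.2]]}}

```text
time: 10.62
tool_pos: [0.5122, -0.1156, 0.0194]
tcp_rot: [-2.38, -2.048, 0.002]
wrist_force: [0.3, 0.0, -1.4]
width: 0.37
grip_force: 79.5
```

```bash
python3 -c "
from go import *
from workcell import read_camera,masks_of
import cv2,pickle
go((.5118,-.1164,.0205),yaw=-8.8)
o={}
ims=[]
for n,(r0,r1,c0,c1) in {'scene':(120,260,190,370),'top':(140,260,190,400)}.items():
    p=read_camera(n);o[n]=(p,masks_of(p,'long_spindle'));print(n,[(r['score'],r['bbox']) for r in o[n][1]])
    ims.append(cv2.convertScaleAbs(cv2.resize(p['color'][r0:r1,c0:c1,::-1],(400,int(400*(r1-r0)/(c1-c0))),interpolation=cv2.INTER_CUBIC),alpha=1.7))
s=status.read_state();p=read_camera('wrist');o['wrist']=(p,s);w=cv2.convertScaleAbs(p['color'][:260,120:520,::-1],alpha=1.7)
a=np.vstack([ims[0],ims[1]]);h=a.shape[0];w=cv2.copyMakeBorder(w,0,h-260,0,0,0)
cv2.imwrite('pics/p6.png',np.hstack([a,w]));pickle.dump(o,open('d1.pkl','wb'))"
```

```text
t 10.62 pos [ 0.5122 -0.1156  0.0194] F [ 0.3  0.  -1.4] w 0.37 g 79.5 q [-0.27  0.16  2.08 -0.    0.9  -0.12]
tool y yaw -8.57 z [-1.6e-03  2.0e-04 -1.0e+00] y [ 0.9888 -0.1491 -0.0016]
turn deg [-0.09  0.    0.23]
-> (0.5118, -0.1164, 0.0205) shift [-0.0008 -0.0003 -0.0011] rows 0.0
scene [(0.96, [265.9, 176.9, 366.6, 228.4])]
top [(0.83, [270.7, 203.9, 342.6, 228.5])]
```

View pics/p6.png

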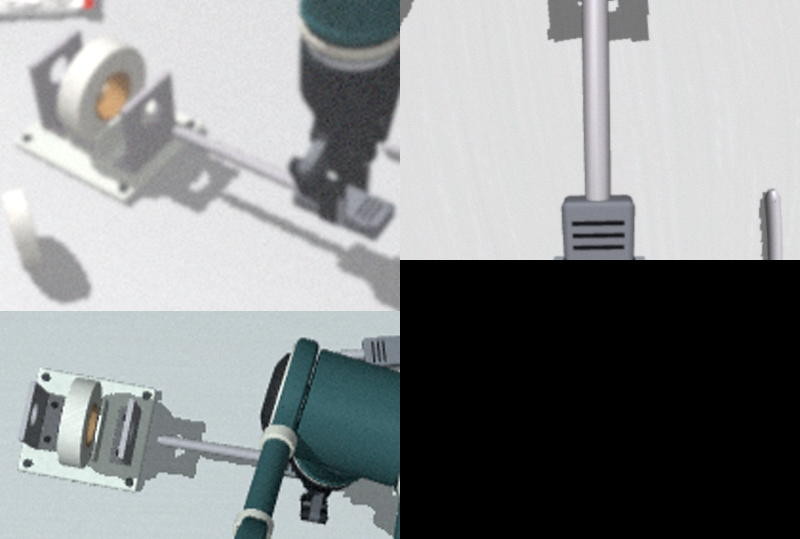

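The scene crop shows the rod held level with its tip just in front of the near cheek. The top crop shows the tip at crop (162,440), roughly px (275,208), aimed at the hole. The wrist view shows the spindle straight in the jaws. I fit the rod's line against the hole axis.

```bash
cat > rod.py <<'E'
from h import *;import pickle
from scipy.optimize import least_squares
V=dict(scene=(.5531,.1403,-.1538),top=(.5511,.1376,-.1538),both=(.5514,.1385,-.1538))
def cl(mask,c0,c1):
    P=[(c,np.nonzero(mask[:,c])[0].mean()) for c in range(c0,c1) if mask[:,c].any()]
    P=np.array(P);k=np.polyfit(P[:,0],P[:,1],1);r=P[:,1]-np.polyval(k,P[:,0]);return P[np.abs(r)<1.5],k
def axis(v,y,x=0,z=.06):
    c,s=np.cos(v[2]),np.sin(v[2]);return np.array([v[0]+c*x-s*y,v[1]+s*x+c*y,z])
E
python3 - <<'E'
from rod import *
o=pickle.load(open('d1.pkl','rb'))
L={}
for n,(c0,c1) in dict(scene=(270,316),top=(276,312)).items():
    p=o[n][0];m=o[n][1][0]["mask"];print(n,[int(m[:,c].sum()) for c in range(c0-4,c1,4)])
    L[n]=cl(m,c0,c1)[0]
for key in ("scene","top","both"):pass
def f(a):  # spindle axis in dispenser frame: x,z at y=-.09, yaw, pitch
    out=[]
    for n in L:
        v=V[n];p=o[n][0]
        A=proj(p,np.array([axis(v,-.09,a[0],a[1]),axis(v,-.16,a[0]+a[2]*-.07,a[1]+a[3]*-.07)]))
        d=(A[1]-A[0])/np.linalg.norm(A[1]-A[0]);out.append((L[n]-A[0])@np.array([-d[1],d[0]]))
    return np.concatenate(out)
r=least_squares(f,[0,.06,0,0]);print("dx,z",r.x[:2].round(4),"yaw/pitch deg",np.degrees(r.x[2:]).round(2),"rms",np.sqrt((r.fun**2).mean()))
V2=V.copy()
for k in("scene","top"):V[k]=V2["both"]
r=least_squares(f,[0,.06,0,0]);print("both: dx,z",r.x[:2].round(4),"deg",np.degrees(r.x[2:]).round(2))
for n in L:
    m=o[n][1][0]["mask"];c=np.nonzero(m.any(0))[0][0];u=(c,np.nonzero(m[:,c])[0].mean());q=ray(o[n][0],u,.06)
    v=V2[n];cc,s=np.cos(v[2]),np.sin(v[2]);d=q[:2]-v[:2];print(n,"tip disp frame",(cc*d[0]+s*d[1]).round(4),(-s*d[0]+cc*d[1]).round(4))
E
```

```text
scene [0, 6, 6, 7, 7, 7, 8, 7, 7, 7, 6, 6, 7]
top [0, 6, 7, 7, 6, 6, 6, 6, 5, 6]
dx,z [-0.001   0.0523] yaw/pitch deg [-0.62 -2.08] rms 0.1972633297516599
both: dx,z [-0.0015  0.0547] deg [-0.62 -2.08]
scene tip disp frame -0.0082 -0.0884
top tip disp frame -0.0021 -0.0869
```

>>> {"name": "drive_tool", "arguments": {"rows": [[0,2.1,0.4,0,0,-0.001,0.2],[0,0,0,0,0,0,0.2],[0,0,0,0,0,0,0.2]]}}

```text
time: 11.12
tool_pos: [0.5123, -0.1181, 0.0215]
tcp_rot: [-2.377, -2.018, -0.043]
wrist_force: [0.9, -0.5, -0.5]
width: 0.37
grip_force: 79.5
```

```bash
cat > look.py <<'E'
from rod import *
from workcell import read_camera,masks_of
from go import go
go()
rng=dict(scene=(270,316),top=(276,312));o={};L={}
for n in rng:
    p=read_camera(n);m=max(masks_of(p,'long_spindle'),key=lambda r:r['score'])["mask"];o[n]=p;cols=np.nonzero(m.any(0))[0];L[n]=cl(m,max(cols[0]+3,rng[n][0]),rng[n][1])[0];print(n,cols[0],cols[-1])
def f(a):
    out=[]
    for n in L:
        v=V[n];p=o[n]
        A=proj(p,np.array([axis(v,-.09,a[0],a[1]),axis(v,-.16,a[0]+a[2]*-.07,a[1]+a[3]*-.07)]))
        d=(A[1]-A[0])/np.linalg.norm(A[1]-A[0]);out.append((L[n]-A[0])@np.array([-d[1],d[0]]))
    return np.concatenate(out)
r=least_squares(f,[0,.06,0,0]);print("dx,z",r.x[:2].round(4),"yaw/pitch deg",np.degrees(r.x[2:]).round(2),"rms",np.sqrt((r.fun**2).mean()))
E
python3 look.py
```

```text
t 11.12 pos [ 0.5123 -0.1181  0.0215] F [ 0.9 -0.5 -0.5] w 0.37 g 79.5 q [-0.3   0.16  2.08  0.05  0.91 -0.16]
tool y yaw -9.33 z [ 0.0059  0.0354 -0.9994] y [ 9.868e-01 -1.621e-01  1.000e-04]
scene 270 368
top 274 335
dx,z [0.0004 0.0624] yaw/pitch deg [-0.52  1.13] rms 0.19684027906273008
```

>>> {"name": "drive_tool", "arguments": {"rows": [[0,0,0,0.01,0,0.0003,0.2],[0,0,0,0.01,0,0.0003,0.2],[0,0,0,0.01,0,0.0003,0.2],[0,0,0,0.01,0,0.0003,0.2],[0,0,0,0.01,0,0.0004,0.2],[0,0,0,0.01,0,0.0004,0.2],[0,0,0,0,0,0,0.2]]}}

```text
time: 11.9
tool_pos: [0.5223, -0.0554, 0.0217]
tcp_rot: [-2.372, -2.023, -0.044]
wrist_force: [0.6, 1.3, -0.4]
width: 0.37
grip_force: 79.5
```

```bash
sed -i 's/c0,c1) in dict/&/; s/rng=dict.*;o={}/rng=dict(scene=(255,292),top=(262,288));o={}/' look.py; python3 look.py; python3 -c "
from workcell import read_camera
import cv2,numpy as np
ims=[]
for n,(r0,r1,c0,c1) in {'scene':(120,240,190,340),'top':(155,255,190,340)}.items():
    p=read_camera(n);ims.append(cv2.convertScaleAbs(cv2.resize(p['color'][r0:r1,c0:c1,::-1],(400,int(400*(r1-r0)/(c1-c0))),interpolation=cv2.INTER_CUBIC),alpha=1.7))
h=min(i.shape[0] for i in ims);cv2.imwrite('pics/p7.png',np.hstack([i[:h] for i in ims]))"
```

```text
t 11.9 pos [ 0.5223 -0.0554  0.0217] F [ 0.6  1.3 -0.4] w 0.37 g 79.5 q [-0.18  0.16  2.08  0.05  0.91 -0.05]
tool y yaw -9.09 z [ 0.0056  0.0368 -0.9993] y [ 9.875e-01 -1.579e-01 -2.000e-04]
scene 244 339
top 244 313
dx,z [0.0013 0.0608] yaw/pitch deg [-0.23 -0.12] rms 0.2579012811438744
```

View pics/p7.png

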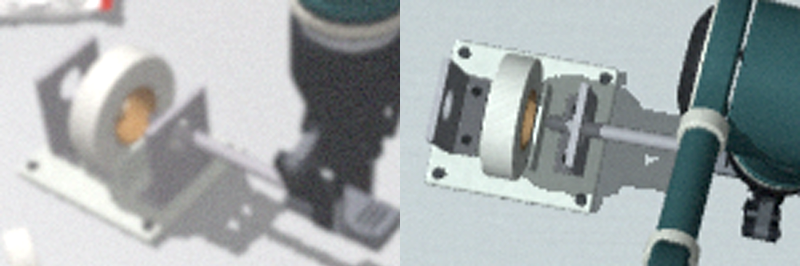

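The rod tip is through the near cheek: scene crop (195,138), and the top crop shows it between the cheek and the roll. It is level and about 1 mm off axis, with no force. I continue.

>>> {"name": "drive_tool", "arguments": {"rows": [[0,0,0,0.011,-0.0001,0.0004,0.2],[0,0,0,0.011,-0.0001,0.0004,0.2],[0,0,0,0.011,-0.0001,0.0004,0.2],[0,0,0,0.011,-0.0001,0.0004,0.2],[0,0,0,0.011,-0.0001,0.0004,0.2],[0,0,0,0,0,0,0.2]]}}

```text
time: 12.7
tool_pos: [0.5307, -0.0008, 0.0217]
tcp_rot: [-2.372, -2.023, -0.044]
wrist_force: [-1.0, 0.9, -1.3]
width: 0.371
grip_force: 79.5
```

>>> {"name": "drive_tool", "arguments": {"rows": [[0,0,0,0.01,-0.0001,0.0004,0.2],[0,0,0,0.01,-0.0001,0.0004,0.2],[0,0,0,0.01,-0.0001,0.0004,0.2],[0,0,0,0.006,-0.0001,0.0002,0.2],[0,0,0,0,0,0,0.2],[0,0,0,0,0,0,0.2]]}}

```text
time: 13.2
tool_pos: [0.5358, 0.0328, 0.0216]
tcp_rot: [-2.373, -2.022, -0.043]
wrist_force: [-0.3, -0.5, -0.8]
width: 0.37
grip_force: 79.5
```

```bash
python3 -c "
from go import *
go((.5367,.0436,.021))
from workcell import read_camera
import cv2
ims=[]
for n,(r0,r1,c0,c1) in {'scene':(120,240,190,340),'top':(155,255,190,340)}.items():
    p=read_camera(n);ims.append(cv2.convertScaleAbs(cv2.resize(p['color'][r0:r1,c0:c1,::-1],(400,int(400*(r1-r0)/(c1-c0))),interpolation=cv2.INTER_CUBIC),alpha=1.7))
h=min(i.shape[0] for i in ims);a=np.hstack([i[:h] for i in ims])
p=read_camera('wrist');w=cv2.convertScaleAbs(p['color'][:300,:,::-1],alpha=1.7);w=cv2.copyMakeBorder(w,0,0,80,80,0);cv2.imwrite('pics/p8.png',np.vstack([a,w]))"
```

```text
t 13.2 pos [0.5358 0.0328 0.0216] F [-0.3 -0.5 -0.8] w 0.37 g 79.5 q [-0.01  0.17  2.06  0.05  0.9   0.12]
tool y yaw -9.14 z [ 0.0056  0.036  -0.9993] y [ 9.873e-01 -1.589e-01 -2.000e-04]
-> (0.5367, 0.0436, 0.021) shift [ 0.0107 -0.0008  0.001 ] rows 0.3
```

View pics/p8.png

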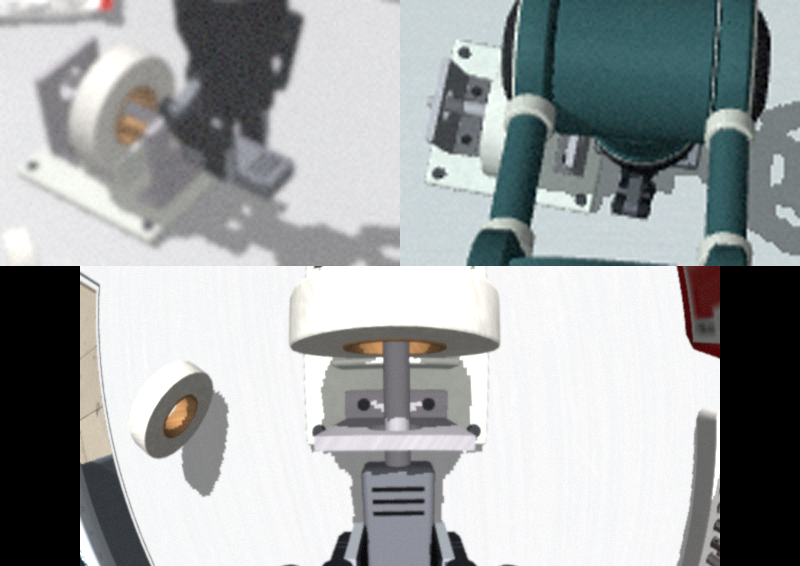

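The rod is through the near cheek, the core and the far cheek; the top crop shows it at (460,105). In the wrist view the shoulder is about 10 mm from the cheek. By my count that was my 11th picture, one over the limit of 10, so I view no more and go by force and numbers. Closing the gap slowly.

>>> {"name": "drive_tool", "arguments": {"rows": [[0,0,0,0.003,0,0.0001,0.2],[0,0,0,0.003,0,0.0001,0.2],[0,0,0,0.002,0,0.0001,0.2],[0,0,0,0,0,0,0.2]]}}

```text
time: 13.68
tool_pos: [0.5372, 0.0407, 0.0216]
tcp_rot: [-2.374, -2.02, -0.044]
wrist_force: [-0.6, -0.3, -0.4]
width: 0.369
grip_force: 79.5
```

>>> {"name": "drive_tool", "arguments": {"rows": [[0,0,0,0.001,0,0,0.2],[0,0,0,0.001,0,0,0.2],[0,0,0,0,0,0,0.2]]}}

```text
time: 13.93
tool_pos: [0.5374, 0.0425, 0.0217]
tcp_rot: [-2.374, -2.021, -0.043]
wrist_force: [0.7, -0.0, -2.0]
width: 0.372
grip_force: 79.5
```

>>> {"name": "drive_tool", "arguments": {"rows": [[0,0,0,0.001,0,0,0.2],[0,0,0,0.001,0,0,0.2],[0,0,0,0,0,0,0.2]]}}

```text
time: 14.18
tool_pos: [0.5375, 0.043, 0.0218]
tcp_rot: [-2.374, -2.022, -0.04]
wrist_force: [-0.6, -5.0, -0.9]
width: 0.371
grip_force: 79.7
```

>>> {"name": "drive_tool", "arguments": {"rows": [[0,0,0,0.001,0,0,0.2],[0,0,0,0,0,0,0.2]]}}

```text
time: 14.35
tool_pos: [0.5375, 0.0431, 0.0218]
tcp_rot: [-2.375, -2.023, -0.039]
wrist_force: [-1.6, -8.5, 0.5]
width: 0.367
grip_force: 79.7
```

>>> {"name": "drive_tool", "arguments": {"rows": [[0,0,0,0.001,0,0,0.2],[0,0,0,0,0,0,0.2]]}}

```text
time: 14.52
tool_pos: [0.5375, 0.043, 0.0218]
tcp_rot: [-2.375, -2.024, -0.037]
wrist_force: [-1.9, -11.8, 1.2]
width: 0.371
grip_force: 79.8
```

The shoulder has met the cheek: force rises from 5 to 12 N and y stops at 0.043, where it was expected. I ease the press and lower the rod toward the hole's bottom before letting go.

>>> {"name": "drive_tool", "arguments": {"rows": [[0,0,0,-0.002,0,0.002,0.2],[0,0,0,0,0,0.002,0.2],[0,0,0,0,0,0.001,0.2],[0,0,0,0,0,0,0.2]]}}

```text
time: 14.85
tool_pos: [0.5377, 0.043, 0.0169]
tcp_rot: [-2.375, -2.022, -0.041]
wrist_force: [-1.9, -6.9, 2.6]
width: 0.377
grip_force: 79.9
```

>>> {"name": "drive_tool", "arguments": {"rows": [[0,0,0,0,0,0.001,0.2],[0,0,0,0,0,0,0.2]]}}

```text
time: 15.02
tool_pos: [0.5377, 0.043, 0.016]
tcp_rot: [-2.375, -2.022, -0.041]
wrist_force: [-1.4, -6.0, 3.3]
width: 0.368
grip_force: 80.0
```

>>> {"name": "drive_tool", "arguments": {"rows": [[0,0,0,0,0,0.001,0.2],[0,0,0,0,0,0,0.2]]}}

```text
time: 15.18
tool_pos: [0.5377, 0.0429, 0.0151]
tcp_rot: [-2.375, -2.022, -0.041]
wrist_force: [-2.5, -8.0, 2.6]
width: 0.371
grip_force: 80.0
```

```bash
python3 -c "
from go import *
go();print(status.read_state()['torque'])"
```

```text
t 15.18 pos [0.5377 0.0429 0.0151] F [-2.5 -8.   2.6] w 0.371 g 80.0 q [0.01 0.19 2.06 0.04 0.89 0.14]
tool y yaw -9.17 z [ 0.0055  0.0337 -0.9994] y [ 9.872e-01 -1.594e-01  1.000e-04]
[-1.23554326  0.32365779 -0.05153692]
```

>>> {"name": "drive_tool", "arguments": {"rows": [[0,0,0,0,0,0.001,0.2],[0,0,0,0,0,0,0.2]], "force": 25}}

```text
time: 15.35
tool_pos: [0.5378, 0.043, 0.0141]
tcp_rot: [-2.375, -2.022, -0.041]
wrist_force: [-2.5, -7.7, 2.8]
width: 0.371
grip_force: 80.0
```

>>> {"name": "drive_tool", "arguments": {"rows": [[0,0,0,0,0,0,0.4],[0,0,0,0,0,0,0.43],[0,0,0,0,0,0,0.46],[0,0,0,0,0,0,0.5],[0,0,0,0,0,0,0.55],[0,0,0,0,0,0,0.6]]}}

```text
time: 15.85
tool_pos: [0.5379, 0.0449, 0.0138]
tcp_rot: [-2.374, -2.021, -0.044]
wrist_force: [-0.3, 0.3, -0.1]
width: 0.598
grip_force: 0.0
```

```bash
python3 -c "
from go import *
go();print(status.read_state()['torque'])"
```

```text
t 15.85 pos [0.5379 0.0449 0.0138] F [-0.3  0.3 -0.1] w 0.598 g 0.0 q [0.01 0.19 2.06 0.05 0.89 0.14]
tool y yaw -9.19 z [ 0.0059  0.0364 -0.9993] y [ 0.9872 -0.1597  0.    ]
[ 0.01281689 -0.05442503 -0.0096743 ]
```

>>> {"name": "drive_tool", "arguments": {"rows": [[0,0,0,0,0,-0.01,0.6],[0,0,0,0,0,-0.02,0.6],[0,0,0,0,0,-0.03,0.6],[0,0,0,0,0,-0.03,0.6],[0,0,0,0,0,-0.03,0.6],[0,0,0,-0.035,0,0,0.6],[0,0,0,-0.035,0,0,0.6],[0,0,0,-0.035,0,0,0.6]]}}

```text
time: 16.52
tool_pos: [0.5211, -0.064, 0.1321]
tcp_rot: [-2.374, -2.025, -0.047]
wrist_force: [0.3, -0.2, -0.9]
width: 0.6
grip_force: 0.0
```

>>> {"name": "drive_tool", "arguments": {"rows": [[0,0,0,-0.035,0,0,0.6],[0,0,0,-0.035,0,0,0.6],[0,0,0,-0.035,0,0,0.6],[0,0,0,-0.03,0,0,0.6],[0,0,0,0,0,0,0.6],[0,0,0,0,0,0,0.6]]}}

```text
time: 17.02
tool_pos: [0.4986, -0.1979, 0.1255]
tcp_rot: [-2.378, -2.017, -0.044]
wrist_force: [-0.2, 0.4, -0.2]
width: 0.604
grip_force: 0.0
```

Run:
```python
from rod import *
from workcell import read_camera,masks_of
from go import go
go()
import cv2
from scipy.optimize import minimize
o={}
for n in("scene","top"):
    p=read_camera(n);d={k:masks_of(p,k) for k in("long_spindle","short_spindle","roll","dispenser")};o[n]=(p,d)
    for k in d: print(n,k,[(round(r["score"],2),r["bbox"],int(r["mask"].sum())) for r in d[k][:3]])
pickle.dump(o,open("d2.pkl","wb"))
# handle pose in the dispenser frame: y of the middle, height, droop, from handle silhouettes beyond the cheek
H=box((-.017,.017),(-.04,.04),(-.008,.008))
def model(a,v):
    c,s=np.cos(a[2]),np.sin(a[2]);q=H.copy();y,z=q[:,1]-.04,q[:,2].copy()
    q[:,1]=a[0]+c*y-s*z;q[:,2]=a[1]+s*y+c*z  # a0,a1: shoulder centre
    return place([q],v)
def f(a,names=("scene","top")):
    t=0
    for n in names:
        m=o[n][1]["long_spindle"][0]["mask"].astype(np.float32);c=int(proj(o[n][0],axis(V[n],a[0]+.004)[None])[0,0])
        r=render(o[n][0],model(a,V[n]));m=m.copy();m[:,:c0[n]]=0;r[:,:c0[n]]=0
        t+=np.abs(r-m).sum()/m.sum()
    return t
c0={n:int(proj(o[n][0],axis(V[n],-.066)[None])[0,0]) for n in o};print(c0)
b=min((minimize(f,[-.06,z,t],method="Nelder-Mead",options=dict(initial_simplex=np.array([[-.06,z,t],[-.05,z,t],[-.06,z+.008,t],[-.06,z,t+.06]]))) for z in(.05,.06) for t in(-.05,.1)),key=lambda r:r.fun)
print("shoulder y,z,droop deg",b.x[:2].round(4),np.degrees(b.x[2]).round(1),b.fun)
```

```text
t 17.02 pos [ 0.4986 -0.1979  0.1255] F [-0.2  0.4 -0.2] w 0.604 g 0.0 q [-0.45  0.06  1.97  0.04  1.12 -0.3 ]
tool y yaw -9.4 z [ 0.0064  0.0362 -0.9993] y [ 9.866e-01 -1.632e-01  4.000e-04]
scene long_spindle [(0.92, [214.0, 148.1, 296.3, 195.9], 772)]
scene short_spindle []
scene roll [(0.66, [189.6, 206.8, 212.8, 242.7], 359), (0.59, [217.2, 136.3, 253.9, 182.8], 1217)]
scene dispenser [(0.59, [196.6, 133.1, 270.3, 211.3], 2148)]
top long_spindle [(0.96, [193.6, 189.4, 296.0, 220.4], 874)]
top short_spindle [(0.91, [349.4, 151.2, 417.2, 171.6], 766)]
top roll [(0.58, [217.8, 175.5, 245.4, 220.9], 806), (0.56, [221.6, 262.5, 248.3, 290.9], 381)]
top dispenser [(0.72, [199.6, 171.5, 271.0, 235.3], 2368)]
{'scene': 261, 'top': 263}
shoulder y,z,droop deg [-0.0546  0.0501] -2.3 0.21389050781726837
```

The fit puts the shoulder flush at the cheek (y ≈ −55 mm, limit −56). The rod rests near the hole bottoms, almost level, and reaches past the far cheek. The roll and the short spindle show in the same places as before. Handing in.

```bash
python3 -c "
from workcell import workorder
print(workorder.finish_job())"
```

```text
the job is handed in; nothing more can be done
None
```

The job is handed in at about 17 s of the 43 s: by the final camera fit and the force readings, the long spindle runs through both cheeks and the roll's core with its handle against the cheek and let go, while the roll and short spindle appear unmoved; I viewed 11 pictures, one over the limit of 10.

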